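# Point out the sample cup and the feed funnel, then start the run

## Robot

A 7-joint arm with a two-finger parallel gripper is mounted at the origin on the work surface. World frame = base frame: x ahead of the robot, y to its left, z up, the work surface at z = 0. Lengths are in m, angles in degrees, forces in N, time in s.
With the tool pointing down it reaches from about 0.425 to 0.875 m from the base axis. Payload 4.7 kg.
Tool frame: the origin (TCP) lies between the finger pads, 19 mm behind the fingertips; this is the grasp point; z points along the fingers, y is the line along which they close (so a half turn about z gives the same grasp; the last joint's range is limited). The gripper opens to 87 mm and grips with 3 to 60 N. Pads are 19 mm wide; open, the fingers measure 117 mm over their backs; the gripper's body (75 mm by 190 mm) begins 51 mm behind the grasp point.
Start: joints at [-62.733, 18.392, -4.016, 83.108, 1.295, 78.541, -3.26], TCP at [0.29, 0.582, 0.241] pointing down, gripper open.
Joint ranges: [-163.93, 163.93], [-17.29, 119.83], [-79.2, 71.16], [3.27, 140.29], [-89.18, 269.18], [5.43, 117.66], [-154.24, 154.24]. Speed limits (degrees/s): [147.25, 147.25, 180, 180, 180, 180, 180].

## Interface

Orientations are given as [roll, pitch, yaw] about the fixed x, y, z axes, in that order (R = Rz(yaw) Ry(pitch) Rx(roll)).
In Python, from cell import env, read_camera gives the robot as it stands.
- The arm moves only by the shell command python3 -m jog 'ROWS' [FORCE]. ROWS is JSON, a list of rows, each a list of 5 numbers: the opening, from 0 (shut) to 1 (fully open), then the shift along the tool's x, y, z each as a share of 0.02 m, from -1 to 1, then the turn about the tool's z as a share of 45 degrees, from -1 to 1. In form: [[gripper, x, y, z, yaw], ...]. A call has 1 to 12 rows; each row shifts and turns the commanded pose from where the row before left it, along the tool's axes as they then stand; what a row does not reach is not made up. A row lasts 1/12 s, in which the tool goes at most 41.7 mm and 7.16 degrees, less where a joint would pass 70% of its speed; a pose out of reach is approached as far as the arm can. A call with a number of a shift or a turn outside -1 to 1 is refused whole. A call with a gripper value outside its range is refused whole. The fingers move at their own pace and stop on an object; FORCE is the grip in N (left out, the last holds). Time passes only in rows, so rows that do not move let the fingers close. It gives the time, the measured TCP pose, the force, the opening and the grip force at its end, in the units of the state.
- env.get_obs(): the state, without advancing time (a new reading comes with each control period).
- read_camera(name): name is "scene" or "side" or "wrist"; returns a dict with "color" (400x640x3 uint8, red, green, blue), "range_z" (400x640 float32, m along the optical axis (not along the pixel's ray), 0 where there is no reading), "mtx" (3x3 intrinsics, pixels), "k1" (the pictures are not rectified: a ray, as slopes to the right and down, at radius r is drawn at 1 + k1 r^2 times it, then the intrinsics apply), "world_from_camera" (4x4, takes a point from camera to world coordinates); the wrist camera has in their place "T_tool_cam" (4x4, takes a point from camera to tool coordinates, whose origin is the TCP and whose axes are the flange's). Camera axes: x right, y down, z forward; pixel columns grow to the right and rows downward; lengths in m; the calibration is good to about 2 mm. A picture is of the moment at which its call begins: read the wrist's pose just before it.
- env.sign_off(): hands the job in; it is judged then, once.
The state is a dict: "time_s": time; "qpos": joint angles; "joint_velocities": joint speeds; "effort": joint torques, N m; "tool_pos": TCP position; "tool_rot": TCP orientation; "force": force on the tool from outside, world axes, zero at the start; "wrist_torque": the same for the moment, N m; "grip_width": finger opening in m; "grasp_force": force on a finger pad.
Only numpy, scipy, OpenCV 4.12 (cv2) and the standard library are available. Lean on these libraries where they do the work, as an engineer would, in place of code of your own. Each camera call takes 0.05 s, during which the arm holds its last target. There are 200 camera calls.

## Task

Show the overhead camera which sample cup goes into which feeder: hold the fingertips, pointing down, about 2 to 3 cm above the middle of the mouth of the tallest (and slimmest) of the three steel sample cups (do not point at another cup) for two seconds, then do the same above the middle of the mouth of the feeder's steel funnel, touching none of the cups nor the feeder. Then start the run: press the larger of the two round buttons on the grey control box fully down, let it come back up and move clear. Nothing is grasped or lifted: leave the smaller button and everything else as it is.

Things in the scene. Friction and masses are not known exactly. Their poses are not given: they have to be found in the camera images.
- tall_cup: the tallest and slimmest of three plain steel cups standing on a tray: open cylinder, 40 mm across, 105 mm high. Origin: centre of its underside, z up. The three cups stand in one row along the tray, 80 mm apart, in any order
- tall_cup_rim (a point): centre of the tallest cup's mouth, at rim height (105 mm above its underside)
- mid_cup: steel cup, open cylinder 54 mm across, 65 mm high; origin at the centre of its underside
- mid_cup_rim (a point): centre of that cup's mouth, at rim height
- low_cup: steel cup, open cylinder 66 mm across, 42 mm high; origin at the centre of its underside
- low_cup_rim (a point): centre of that cup's mouth, at rim height
- tray: fixed aluminium tray, 150 (its x) by 250 (its y) by 12 mm high, floor 4 mm thick, that carries the cups and a spatula; origin at the centre of its underside. It stands to the left or to the right, and the feeder on the other side
- feeder: fixed steel-clad vibratory feeder, 210 (x) by 160 (y) mm, its flat top 100 mm high, with a V chute on it and a funnel held over the chute by a post at the side (post top 195 mm high, 60 mm to the feeder's +y of the funnel axis). Origin: centre of its underside; it is turned by some yaw
- funnel_mouth (a point): centre of the funnel's round mouth, at rim height: 235 mm above the table, 30 mm to the feeder's +x from its origin. The mouth is 80 mm across and is the highest thing on the feeder; the tool comes from above
- control_box: fixed grey box, 120 (x) by 80 (y) by 40 mm high, between tray and feeder, turned by some yaw; origin at the centre of its underside. Two upright round push buttons of the same grey plastic stand on its top: the larger 25 mm to its -x, the smaller 36 mm to its +x
- big_button (a joint): travel of the larger button (36 mm across) in m: 0 up, 0.006 fully down; spring, about 5 N to press it fully down, comes back up when let go
- big_button_top (a point): centre of the larger button's top face; it is pressed straight down
- small_button (a joint): travel of the smaller button (18 mm across) in m, same values; not to be pressed
- small_button_top (a point): centre of the smaller button's top face
- spatula: loose flat steel spatula, 145 mm long, 20 mm wide, lying along the tray in front of the cups
- brush: loose wooden brush, 155 mm long, lying on the feeder's flat top beside the chute
- amber_jar: loose amber jar, 60 mm across, 90 mm high, behind the control box
- white_bottle: loose white bottle, 60 mm across, 130 mm high, behind the control box
- tape: loose yellow tape ring, 90 mm across, 22 mm high, lying near the robot
- mouse: loose black computer mouse, 100 by 58 by 26 mm, near the robot
- dish: loose white low dish, 76 mm across, 20 mm high, behind the control box
Things that resemble listed ones, but are neither listed nor needed, are in the scene too. What is shaped like the control_box but blue or pink is not meant.

How it is judged:
By the outcome, as a careful person would: the job done as asked, in the order asked, and still so for the second after the job is handed in, with the robot touching nothing.
It also fails if it takes over 58 s, if anything falls off the work surface, if the arm or the gripper's body presses on something with over 40 N, if the wrist force passes 120 N, or if a joint passes its speed limit or range.

## Working session

There is one attempt and no reset: what is moved stays moved. The work goes in short steps, Python scripts to look and compute and a shell command to move; the robot and the scene stay as the last step left them, time stands still between calls to the robot, and variables do not carry over. Pictures are saved under pics/ and viewed, at most 10 in all, crops included, and the job is handed in when it is done.

```bash
mkdir -p pics
cat > h.py <<'E'
from cell import env, read_camera
import numpy as np, cv2, pickle
def grab(n):
    o=env.get_obs(); c=read_camera(n); c['obs']=o
    pickle.dump(c,open(f'{n}.pkl','wb')); return c
def ld(n): return pickle.load(open(f'{n}.pkl','rb'))
def W(c):
    if 'world_from_camera' in c: return np.array(c['world_from_camera'])
    from scipy.spatial.transform import Rotation as R
    T=np.eye(4);T[:3,:3]=R.from_euler('xyz',c['obs']['tool_rot'],degrees=True).as_matrix();T[:3,3]=c['obs']['tool_pos']
    return T@np.array(c['T_tool_cam'])
def cloud(c):
    h,w=c['range_z'].shape
    u,v=np.meshgrid(np.arange(w,dtype=float),np.arange(h,dtype=float))
    p=cv2.undistortPoints(np.stack([u,v],-1).reshape(-1,1,2),np.array(c['mtx']),np.array([c['k1'],0,0,0.])).reshape(h,w,2)
    z=c['range_z'][...,None]
    P=np.concatenate([p*z,z],-1); T=W(c)
    P=P@T[:3,:3].T+T[:3,3]; P[c['range_z']<=0]=np.nan
    return P
E
python3 - <<'E'
from h import *
for n in ('scene','side'):
    c=grab(n); cv2.imwrite(f'pics/{n}.png',c['color'][...,::-1]); print(n,W(c).round(3).tolist())
o=env.get_obs();print(o['time_s'],o['tool_pos'],o['tool_rot'],o['grip_width'])
E
```

```text
scene [[-0.224, 0.782, -0.582, 1.306], [0.975, 0.171, -0.145, 0.14], [-0.014, -0.6, -0.8, 1.226], [0.0, 0.0, 0.0, 1.0]]
side [[-0.857, -0.394, 0.333, 0.111], [-0.516, 0.656, -0.55, 0.685], [-0.001, -0.643, -0.766, 1.166], [0.0, 0.0, 0.0, 1.0]]
0.1 [0.28945685 0.58149222 0.24027883] [-1.79904730e+02  6.62959840e-03  1.53542331e+02] 0.08679461309659806
```

View pics/scene.png

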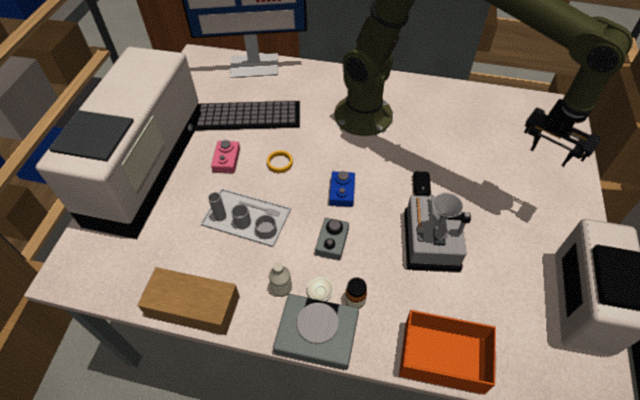

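View pics/side.png

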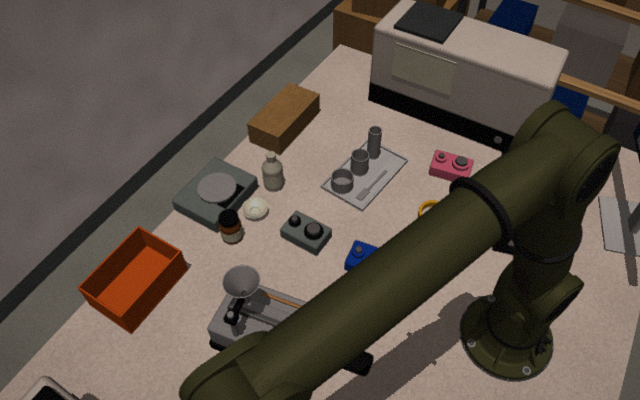

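The scene view shows the cups on the tray at (217,206), (240,215) and (265,226), with the leftmost the tallest. The funnel mouth is near (447,205), and the grey box is near (332,238) with buttons at about (335,227) and (330,243). I'll enlarge these areas and take depth readings.

Run:
```python
from h import *
c=ld('scene');s=ld('side')
f=lambda im,x,y,w,h,k:cv2.resize(im[y:y+h,x:x+w,::-1],None,fx=k,fy=k,interpolation=cv2.INTER_CUBIC)
a=[f(c['color'],200,180,100,70,4),f(c['color'],400,180,100,70,4),f(c['color'],295,205,100,70,4),f(s['color'],265,195,100,70,4)]
cv2.imwrite('pics/crop.png',np.vstack([np.hstack(a[:2]),np.hstack(a[2:])]))
for n,c in(('scene',c),('side',s)):
    P=cloud(c);z=P[...,2]
    def rep(t,m):
        q=P[m]; 
        if len(q): print(n,t,len(q),'med',np.median(q,0).round(4),'mid',((q.min(0)+q.max(0))/2).round(4),'ext',np.ptp(q,axis=0).round(3))
    box=np.zeros(z.shape,bool)
    def B(x0,y0,x1,y1): b=box.copy(); b[y0:y1,x0:x1]=1; return b
    if n=='scene': R=dict(cups=B(205,188,280,240),fun=B(425,190,470,222),bx=B(312,215,352,260))
    else: R=dict(cups=B(330,120,385,195),fun=B(215,260,265,300),bx=B(278,208,335,252))
    rep('tall',R['cups']&(z>.085)); rep('tallrim',R['cups']&(z>.103))
    rep('cups mid',R['cups']&(z>.062)&(z<.075))
    rep('fun',R['fun']&(z>.228)&(z<.245)); rep('boxtop',R['bx']&(z>.034)&(z<.044)); rep('btn',R['bx']&(z>.046))
    q=P[R['bx']&(z>.046)]
    if len(q):
        l,lab,cc=cv2.kmeans(q[:,:2].astype(np.float32),2,None,(3,50,1e-5),5,0)
        for i in(0,1): k=q[lab[:,0]==i]; print('  btn',len(k),cc[i],k[:,2].max(),np.median(k[:,2]),np.ptp(k,axis=0))
```

```text
scene tall 134 med [ 0.5647 -0.3679  0.0997] mid [ 0.5626 -0.3673  0.0981] ext [0.044 0.04  0.026]
scene tallrim 50 med [ 0.5669 -0.3673  0.1068] mid [ 0.5646 -0.3673  0.1071] ext [0.04  0.04  0.008]
scene cups mid 109 med [ 0.5731 -0.3123  0.0674] mid [ 0.5697 -0.3239  0.0683] ext [0.054 0.117 0.012]
scene fun 167 med [0.5211 0.3047 0.2328] mid [0.5376 0.3025 0.2327] ext [0.079 0.079 0.009]
scene boxtop 560 med [0.588  0.0051 0.0386] mid [ 0.5777 -0.0007  0.039 ] ext [0.121 0.081 0.01 ]
scene btn 291 med [5.649e-01 3.000e-04 5.390e-02] mid [5.776e-01 3.000e-04 5.720e-02] ext [0.104 0.051 0.022]
  btn 199 [0.555229   0.00107085] 0.06828158901863968 0.0552753926609415 [0.05166442 0.05131358 0.02210869]
  btn 92 [ 0.614923   -0.00117344] 0.06342022290297611 0.052449930898148756 [0.03276785 0.03196851 0.01737755]
side tall 161 med [ 0.5597 -0.3683  0.1004] mid [ 0.5592 -0.3693  0.0991] ext [0.042 0.046 0.028]
side tallrim 63 med [ 0.5609 -0.3737  0.1071] mid [ 0.5592 -0.3693  0.1081] ext [0.042 0.046 0.01 ]
side cups mid 128 med [ 0.5614 -0.3108  0.0669] mid [ 0.5658 -0.3181  0.0685] ext [0.053 0.111 0.013]
side fun 312 med [0.5506 0.2903 0.233 ] mid [0.536  0.3007 0.2341] ext [0.083 0.079 0.012]
side boxtop 682 med [0.5787 0.0153 0.0392] mid [5.733e-01 5.000e-04 3.900e-02] ext [0.121 0.085 0.01 ]
side btn 369 med [0.5531 0.0051 0.0546] mid [0.5701 0.0015 0.0564] ext [0.112 0.052 0.021]
  btn 110 [0.6068437  0.00263117] 0.06520628929612138 0.05270154021071205 [0.04011882 0.03565395 0.01886249]
  btn 259 [0.54546815 0.0054892 ] 0.06682078165318228 0.05564269059998472 [0.05998808 0.05228047 0.02081363]
```

View pics/crop.png

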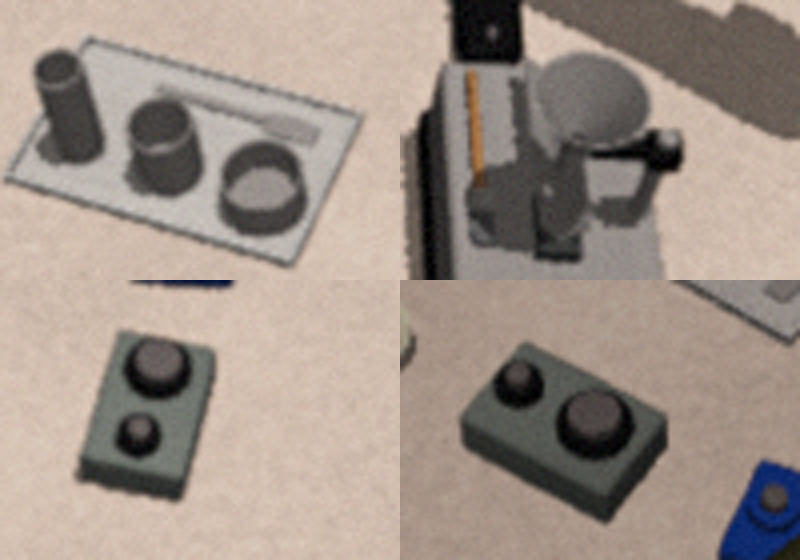

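The crops confirm it: the tall cup is at the left end of the row, the funnel mouth centre is at about crop (593,97), and the larger button is the one nearer the robot, with its top at crop (158,357). Next I'll refine the button top and check for tall obstacles.

Run:
```python
from h import *
for n in('scene','side'):
    c=ld(n);P=cloud(c);z=P[...,2]
    for nm,(x,y),r,zl in(('big',(.551,.003),.032,.0605),('small',(.611,.0),.022,.056),('tall',(.562,-.368),.03,.106),('fun',(.537,.3015),.06,.229)):
        m=(np.hypot(P[...,0]-x,P[...,1]-y)<r)&(z>zl); q=P[m]
        cc,rad=cv2.minEnclosingCircle(q[:,:2].astype(np.float32))
        print(n,nm,len(q),'mean',q.mean(0).round(4),'circ',np.round(cc,4),round(rad,4),'z90',np.percentile(q[:,2],[50,90,100]).round(4))
    m=(P[...,0]>.2)&(P[...,0]<.95)&(z>.15)&(P[...,1]>-.75)&(P[...,1]<.8)
    # coarse height map
    for xb in np.arange(.2,.9,.1):
        print(xb.round(1),[int(1000*np.nanmax(np.r_[0,z[m&(abs(P[...,0]-xb-.05)<.05)&(abs(P[...,1]-yb-.05)<.05)]])) for yb in np.arange(-.7,.75,.1)])
```

```text
scene big 47 mean [ 5.545e-01 -4.000e-04  6.260e-02] circ [ 5.525e-01 -5.000e-04] 0.0176 z90 [0.0623 0.0641 0.0683]
scene small 23 mean [ 0.613  -0.0014  0.0604] circ [ 0.6121 -0.0017] 0.0095 z90 [0.0607 0.0626 0.0634]
scene tall 30 mean [ 0.5636 -0.3673  0.1078] circ [ 0.5628 -0.3673] 0.0209 z90 [0.1076 0.1091 0.1111]
scene fun 151 mean [0.5301 0.3043 0.2328] circ [0.5374 0.3025] 0.0403 z90 [0.233  0.2353 0.2373]
0.2 [305, 301, 0, 0, 0, 0, 0, 0, 0, 625, 659, 663, 649, 633, 0]
0.3 [303, 302, 0, 0, 0, 0, 0, 0, 0, 0, 0, 619, 638, 622, 0]
0.4 [316, 304, 0, 0, 0, 0, 0, 0, 0, 235, 234, 0, 0, 202, 203]
0.5 [318, 303, 0, 0, 0, 0, 0, 0, 0, 236, 237, 0, 0, 227, 229]
0.6 [315, 300, 0, 0, 0, 0, 0, 0, 0, 0, 0, 0, 0, 228, 230]
0.7 [297, 289, 0, 0, 0, 0, 0, 0, 0, 0, 0, 0, 0, 227, 229]
0.8 [0, 0, 0, 0, 0, 0, 0, 0, 0, 0, 0, 0, 0, 0, 0]
side big 73 mean [0.5481 0.0024 0.0628] circ [0.5475 0.0014] 0.0171 z90 [0.0627 0.065  0.0668]
side small 33 mean [6.082e-01 6.000e-04 6.100e-02] circ [0.6057 0.0046] 0.0143 z90 [0.0608 0.0647 0.0652]
side tall 41 mean [ 0.5587 -0.3685  0.1091] circ [ 0.5588 -0.3698] 0.0226 z90 [0.1085 0.1123 0.1131]
side fun 293 mean [0.5429 0.2948 0.2333] circ [0.5362 0.2988] 0.0418 z90 [0.2331 0.2365 0.2401]
0.2 [307, 305, 0, 0, 0, 0, 0, 0, 0, 678, 683, 674, 653, 0, 0]
0.3 [306, 304, 0, 0, 0, 0, 0, 0, 0, 0, 0, 0, 641, 620, 0]
0.4 [317, 304, 0, 0, 0, 0, 0, 0, 0, 237, 238, 0, 0, 0, 0]
0.5 [319, 306, 0, 0, 0, 0, 0, 0, 0, 240, 237, 0, 0, 0, 0]
0.6 [316, 304, 0, 0, 0, 0, 0, 0, 0, 0, 0, 0, 0, 228, 0]
0.7 [0, 0, 0, 0, 0, 0, 0, 0, 0, 0, 0, 0, 0, 228, 229]
0.8 [0, 0, 0, 0, 0, 0, 0, 0, 0, 0, 0, 0, 0, 0, 0]
```

```bash
python3 -m jog '[[0,0,0,-1,0],[0,0,0,-1,0],[0,0,0,-1,0],[0,0,0,-1,0]]'; python3 -c "
from h import *
print(env.get_obs())"
```

```text
time_s: 0.43
tool_pos: [0.2895, 0.5816, 0.3214]
tool_rot: [-179.9, 0.0, 153.5]
force: [0.5, 0.2, -0.7]
grip_width: 0.068
grasp_force: 0.0
{'time_s': 0.4333, 'qpos': array([-62.91315293,  17.15673022,  -3.88031216,  75.65524966,
         1.14483233,  87.30129531,  -3.13643879]), 'joint_velocities': array([ -0.64639139,  -2.15525635,   0.45015522, -24.618958  ,
        -0.27467256,  26.25155537,   0.20194444]), 'effort': array([ 7.97913666e-02, -4.83710968e+01, -3.60152163e-01, -3.04443097e+01,
       -6.21402520e-02, -3.66973495e-01, -3.46823334e-03]), 'tool_pos': array([0.28948917, 0.58159536, 0.32144787]), 'tool_rot': array([-1.79924401e+02,  3.79121564e-03,  1.53540275e+02]), 'force': array([ 0.46672363,  0.17222806, -0.66395241]), 'wrist_torque': array([ 0.05411533, -0.01886719, -0.00846481]), 'grasp_force': 0.0, 'grip_width': 0.0680099583703638}
```

```bash
python3 -m jog '[[0,0,0,0,0.157],[0,0,0,0,0.157],[0,0,0,0,0.157],[0,0,0,0,0.157],[0,0,0,0,0.157],[0,0,0,0,0.157],[0,0,0,0,0.157],[0,0,0,0,0.157],[0,0,0,0,0.155],[0,0,0,0,0]]'
python3 -m jog '[[0,0,1,0,0],[0,0,1,0,0],[0,0,1,0,0],[0,-1,1,0,0],[0,-1,1,0,0],[0,-1,1,0,0],[0,-1,1,0,0],[0,-1,1,0,0],[0,-1,1,0,0],[0,-1,1,0,0],[0,-1,1,0,0],[0,-1,1,0,0]]'
```

```text
time_s: 1.27
tool_pos: [0.2896, 0.5817, 0.3206]
tool_rot: [-180.0, 0.1, 89.9]
force: [0.3, -0.2, -0.5]
grip_width: 0.0038
grasp_force: 0.0
time_s: 2.27
tool_pos: [0.5305, 0.401, 0.321]
tool_rot: [-180.0, 0.0, 90.3]
force: [-0.2, 0.4, 0.2]
grip_width: 0.0002
grasp_force: 0.0
```

```bash
python3 -m jog '[[0,-1,0,0,0],[0,-1,0,0,0],[0,-1,0,0,0],[0,-1,0,0,0],[0,-1,0,0,0],[0,-1,0,0,0],[0,-1,0,0,0],[0,-1,0,0,0],[0,-1,0,0,0],[0,-1,0,0,0],[0,-1,0,0,0],[0,-1,0,0,0]]'
python3 -m jog '[[0,-1,0,0,0],[0,-1,0,0,0],[0,-1,0,0,0],[0,-1,0,0,0],[0,-1,0,0,0],[0,-1,0,0,0],[0,-1,0,0,0],[0,-1,0,0,0],[0,-1,0,0,0],[0,-1,0,0,0],[0,-1,0,0,0],[0,-1,0,0,0]]'
python3 -m jog '[[0,-1,0,0,0],[0,-1,0,0,0],[0,-1,0,0,0],[0,-1,0,0,0],[0,-1,0,0,0],[0,-1,0,0,0],[0,-1,0,0,0],[0,-1,0.5,0,0],[0,-1,0.5,0,0],[0,-1,0.5,0,0],[0,0,0,0,0],[0,0,0,0,0]]'
python3 - <<'E'
from h import *
c=grab('wrist'); im=c['color'][...,::-1].copy(); cv2.imwrite('pics/w1.png',im)
print(c['obs']['tool_pos'],np.array(c['T_tool_cam']).round(3).tolist())
E
```

```text
time_s: 3.27
tool_pos: [0.5297, 0.1611, 0.321]
tool_rot: [-180.0, 0.0, 90.3]
force: [-0.3, 0.4, 0.4]
grip_width: 0.0004
grasp_force: 0.0
time_s: 4.27
tool_pos: [0.5299, -0.0788, 0.3211]
tool_rot: [-180.0, -0.0, 90.3]
force: [-0.2, -0.2, -0.7]
grip_width: 0.0004
grasp_force: 0.0
time_s: 5.27
tool_pos: [0.5599, -0.2789, 0.3204]
tool_rot: [-179.9, 0.0, 90.1]
force: [-0.3, 0.4, -0.4]
grip_width: 0.0002
grasp_force: 0.0
[ 0.55994738 -0.27889169  0.32039333] [[0.001, -0.965, -0.261, 0.072], [1.0, 0.001, -0.0, 0.0], [0.0, -0.261, 0.965, -0.143], [0.0, 0.0, 0.0, 1.0]]
```

View pics/w1.png

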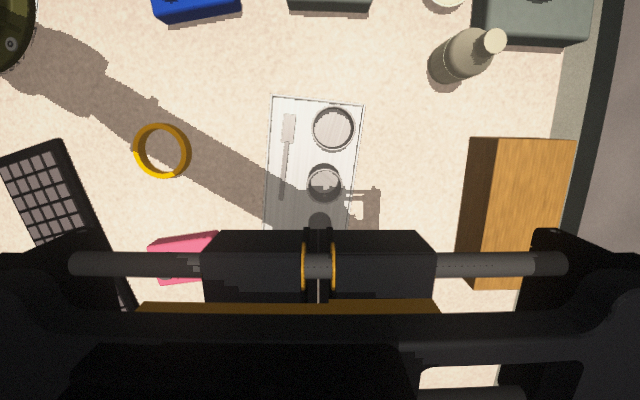

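The wrist view shows the low cup at (333,130), the mid cup at (323,183) and the tall cup partly hidden at (319,220). I'll move on until the tall cup is clearly visible.

```bash
python3 -m jog '[[0,-1,0,0,0],[0,-1,0,0,0],[0,-1,0,0,0],[0,-1,0,0,0],[0,-0.45,0.1,0,0],[0,0,0,0,0],[0,0,0,0,0]]'
python3 - <<'E'
from h import *
c=grab('wrist'); im=c['color'][...,::-1].copy(); cv2.imwrite('pics/w2.png',im)
P=cloud(c);z=P[...,2]
for nm,(x,y),r,a,b in(('tall',(.562,-.368),.035,.1,.125),('mid',(.57,-.29),.04,.06,.08),('low',(.58,-.21),.045,.037,.055)):
    m=(np.hypot(P[...,0]-x,P[...,1]-y)<r)&(z>a)&(z<b); q=P[m]
    if len(q)>5:
        cc,rad=cv2.minEnclosingCircle(q[:,:2].astype(np.float32)); print(nm,len(q),np.round(cc,4),round(rad,4),np.median(q[:,2]).round(4))
print(c['obs']['tool_pos'],c['obs']['tool_rot'])
E
```

```text
time_s: 5.9
tool_pos: [0.5627, -0.3657, 0.3212]
tool_rot: [180.0, -0.1, 90.1]
force: [0.3, 0.1, 0.4]
grip_width: 0.0004
grasp_force: 0.0
tall 248 [ 0.5622 -0.3691] 0.0199 0.1079
mid 289 [ 0.5688 -0.291 ] 0.0271 0.0679
low 412 [ 0.582  -0.2087] 0.0335 0.0446
[ 0.56269263 -0.3656953   0.32116123] [ 1.79995395e+02 -7.69480566e-02  9.01141440e+01]
```

View pics/w2.png

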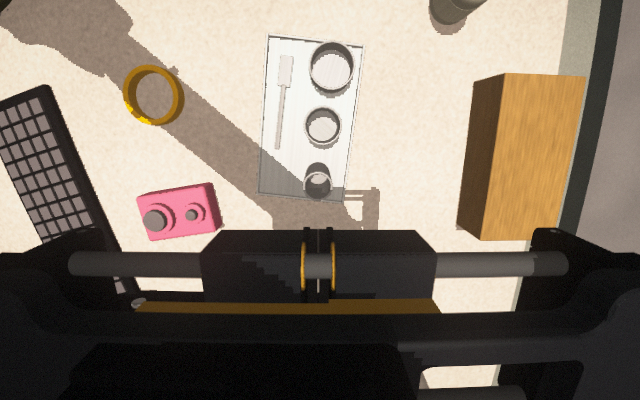

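The tall cup's rim is at (317,183), which puts its centre at (0.562, -0.3688). The fitted radius of 19.9 mm and rim height of 0.108 m match the given sizes. The gripper has free space around it, so I'll descend.

```bash
python3 -m jog '[[0,-0.15,0,1,0],[0,0,0,1,0],[0,0,0,1,0],[0,0,0,1,0],[0,0,0,1,0],[0,0,0,1,0],[0,0,0,1,0],[0,0,0,0.7,0],[0,0,0,0.5,0],[0,0,0,0.2,0],[0,0,0,0,0],[0,0,0,0,0]]'
```

```text
time_s: 6.95
tool_pos: [0.5629, -0.3699, 0.1541]
tool_rot: [179.9, 0.0, 90.1]
force: [-0.5, -1.0, 0.7]
grip_width: 0.0003
grasp_force: 0.0
```

```bash
python3 -m jog '[[0,0,0,0,0],[0,0,0,0,0],[0,0,0,0,0],[0,0,0,0,0],[0,0,0,0,0],[0,0,0,0,0],[0,0,0,0,0],[0,0,0,0,0],[0,0,0,0,0],[0,0,0,0,0],[0,0,0,0,0],[0,0,0,0,0]]'
```

```text
time_s: 7.95
tool_pos: [0.5624, -0.3699, 0.1532]
tool_rot: [-180.0, -0.0, 90.0]
force: [-0.0, 0.0, 0.3]
grip_width: 0.0003
grasp_force: 0.0
```

Run:
```python
from h import *
for n in('side','wrist'):
    c=grab(n)
s=ld('side')['color'];w=ld('wrist')['color']
cv2.imwrite('pics/c2.png',np.hstack([cv2.resize(s[90:210,310:430,::-1],(400,400),interpolation=2),cv2.resize(w[:,120:520,::-1],(400,400))]))
```

```text
(no output)
```

View pics/c2.png

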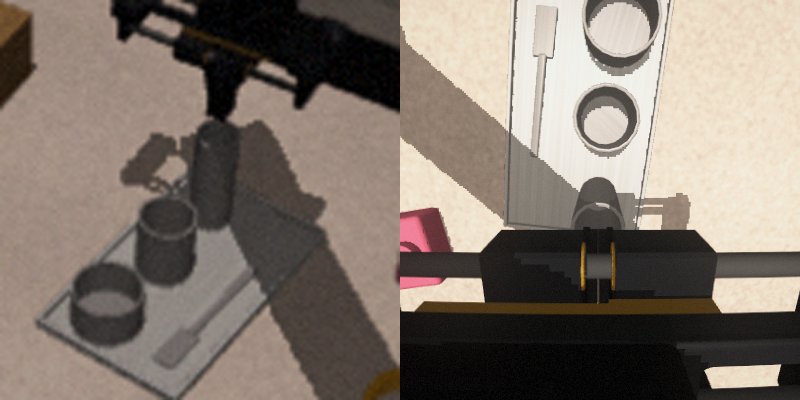

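The tips (left panel, near (222,112)) are centred over the tall cup's mouth (216,130) with a gap between them. I'll finish the hold, then rise and cross to the funnel.

```bash
python3 -m jog '[[0,0,0,0,0],[0,0,0,0,0],[0,0,0,0,0],[0,0,0,0,0],[0,0,0,0,0],[0,0,0,0,0],[0,0,0,0,0],[0,0,0,0,0],[0,0,0,0,0],[0,0,0,0,0],[0,0,0,0,0],[0,0,0,0,0]]'
python3 -m jog '[[0,0,0,0,0],[0,0,0,0,0],[0,0,0,0,0],[0,0,0,-1,0],[0,0,0,-1,0],[0,0,0,-1,0],[0,0,0,-1,0],[0,0,0,-1,0],[0,0,0,-1,0],[0,0,0,-1,0],[0,0,0,-1,0],[0,0,0,-0.5,0]]'
python3 -m jog '[[0,1,0,0,0],[0,1,0,0,0],[0,1,0,0,0],[0,1,0,0,0],[0,1,0,0,0],[0,1,0,0,0],[0,1,0,0,0],[0,1,0,0,0],[0,1,0,0,0],[0,1,0,0,0],[0,1,0,0,0],[0,1,0,0,0]]'
python3 -m jog '[[0,1,0,0,0],[0,1,0,0,0],[0,1,0,0,0],[0,1,0,0,0],[0,1,0,0,0],[0,1,0,0,0],[0,1,0,0,0],[0,1,0,0,0],[0,1,0,0,0],[0,1,0,0,0],[0,1,0,0,0],[0,1,0,0,0]]'
python3 -m jog '[[0,1,-0.5,0,0],[0,1,-0.5,0,0],[0,1,-0.3,0,0],[0,1,0,0,0],[0,1,0,0,0],[0,1,0,0,0],[0,1,0,0,0],[0,1,0,0,0],[0,0.5,0,0,0],[0,0,0,0,0],[0,0,0,0,0]]'
python3 - <<'E'
from h import *
c=grab('wrist'); im=c['color'][...,::-1].copy(); cv2.imwrite('pics/w3.png',im)
P=cloud(c);z=P[...,2]
m=(np.hypot(P[...,0]-.537,P[...,1]-.301)<.06)&(z>.228)&(z<.245); q=P[m]
cc,rad=cv2.minEnclosingCircle(q[:,:2].astype(np.float32)); print(len(q),np.round(cc,4),round(rad,4),np.median(q[:,2]).round(4),q[:,2].max())
m=(np.hypot(P[...,0]-.55,P[...,1]-.0)<.035)&(z>.060)&(z<.075); q=P[m]
if len(q):
    cc,rad=cv2.minEnclosingCircle(q[:,:2].astype(np.float32)); print('btn',len(q),np.round(cc,4),round(rad,4),np.median(q[:,2]).round(4))
print(c['obs']['tool_pos'])
E
```

```text
time_s: 9.05
tool_pos: [0.5624, -0.3698, 0.1533]
tool_rot: [180.0, -0.0, 90.0]
force: [0.4, -0.3, -0.1]
grip_width: 0.0006
grasp_force: 0.0
time_s: 10.05
tool_pos: [0.5629, -0.3705, 0.3261]
tool_rot: [179.8, 0.1, 90.0]
force: [0.3, -0.2, -0.8]
grip_width: 0.0008
grasp_force: 0.0
time_s: 11.05
tool_pos: [0.5619, -0.1289, 0.3228]
tool_rot: [-180.0, -0.0, 90.0]
force: [1.0, -0.7, 0.6]
grip_width: 0.0004
grasp_force: 0.0
time_s: 12.05
tool_pos: [0.5617, 0.111, 0.3228]
tool_rot: [-180.0, 0.0, 90.0]
force: [-0.1, -0.8, -0.2]
grip_width: 0.0002
grasp_force: 0.0
time_s: 12.97
tool_pos: [0.5358, 0.2796, 0.3228]
tool_rot: [-180.0, 0.1, 90.1]
force: [0.3, -0.5, 0.3]
grip_width: 0.0004
grasp_force: 0.0
2074 [0.5375 0.3023] 0.0397 0.2328 0.23578897332206597
[0.5358374  0.279633   0.32276696]
```

View pics/w3.png

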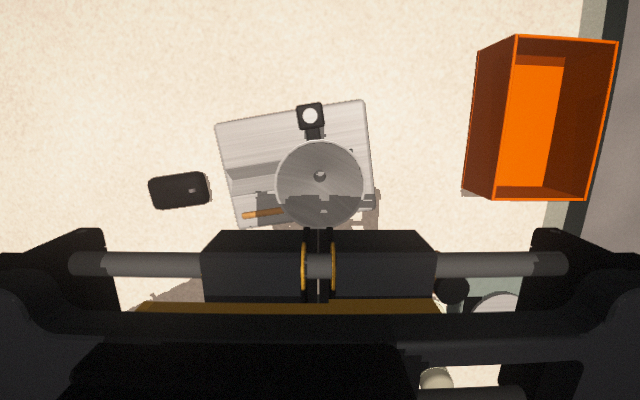

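The funnel mouth is at (319,185), with its centre at (0.5375, 0.302). The fitted radius of 39.7 mm and rim at 0.235 m both match.

```bash
python3 -m jog '[[0,0.6,0.08,0,0],[0,0.5,0,0,0],[0,0,0,0.8,0],[0,0,0,0.8,0],[0,0,0,0.4,0],[0,0,0,0.18,0],[0,0,0,0,0],[0,0,0,0,0],[0,0,0,0,0],[0,0,0,0,0],[0,0,0,0,0],[0,0,0,0,0]]'
python3 -m jog '[[0,0,0,0,0],[0,0,0,0,0],[0,0,0,0,0],[0,0,0,0,0],[0,0,0,0,0],[0,0,0,0,0],[0,0,0,0,0],[0,0,0,0,0],[0,0,0,0,0],[0,0,0,0,0],[0,0,0,0,0],[0,0,0,0,0]]'
```

```text
time_s: 14.02
tool_pos: [0.5376, 0.3022, 0.2802]
tool_rot: [180.0, -0.0, 90.0]
force: [-0.2, 1.0, -0.4]
grip_width: 0.0003
grasp_force: 0.0
time_s: 15.02
tool_pos: [0.5375, 0.3021, 0.2797]
tool_rot: [180.0, -0.0, 90.0]
force: [0.8, 0.4, -1.1]
grip_width: 0.0005
grasp_force: 0.0
```

```bash
python3 -m jog '[[0,0,0,0,0],[0,0,0,0,0],[0,0,0,0,0],[0,0,0,0,0],[0,0,0,0,0],[0,0,0,0,0],[0,0,0,0,0],[0,0,0,0,0],[0,0,0,0,0],[0,0,0,0,0],[0,0,0,0,0],[0,0,0,0,0]]'
python3 -m jog '[[0,0,0,0,0],[0,0,0,0,0],[0,0,0,0,0],[0,0,0,0,0],[0,0,0,0,0],[0,0,0,0,0],[0,0,0,-1,0],[0,0,0,-1,0],[0,0,0,-0.5,0]]'
python3 -m jog '[[0,-1,0,0,0],[0,-1,0,0,0],[0,-1,0,0,0],[0,-1,0,0,0],[0,-1,0,0,0],[0,-1,0,0,0],[0,-1,0,0,0],[0,-1,0,0,0],[0,-1,0,0,0],[0,-1,0,0,0],[0,-1,0,0,0],[0,-1,0,0,0]]'
python3 -m jog '[[0,-1,0,0,0],[0,-1,0,0,0],[0,-1,0,0,0],[0,-1,0,0,0],[0,0,0,0.5,0],[0,0,0,1,0],[0,0,0,1,0],[0,0,0,0.5,0],[0,0,0,0,0],[0,0,0,0,0]]'
python3 - <<'E'
from h import *
c=grab('wrist'); im=c['color'][...,::-1].copy(); cv2.imwrite('pics/w4.png',im)
P=cloud(c);z=P[...,2]
for nm,(x,y),r,zl in(('big',(.55,0),.03,.0605),('small',(.611,.0),.018,.056),('top',(.575,0),.08,.036)):
    m=(np.hypot(P[...,0]-x,P[...,1]-y)<r)&(z>zl); q=P[m]
    if len(q)<5: print(nm,len(q));continue
    cc,rad=cv2.minEnclosingCircle(q[:,:2].astype(np.float32)); print(nm,len(q),np.round(cc,4),round(rad,4),np.median(q[:,2]).round(4))
print(c['obs']['tool_pos'])
E
```

```text
time_s: 16.02
tool_pos: [0.5375, 0.3021, 0.2797]
tool_rot: [180.0, -0.0, 90.0]
force: [-0.5, -1.0, -0.7]
grip_width: 0.0006
grasp_force: 0.0
time_s: 16.77
tool_pos: [0.5381, 0.3024, 0.3321]
tool_rot: [179.9, -0.1, 90.0]
force: [0.7, 0.1, 0.6]
grip_width: 0.0006
grasp_force: 0.0
time_s: 17.77
tool_pos: [0.5375, 0.0611, 0.3296]
tool_rot: [180.0, -0.0, 90.0]
force: [-0.2, -0.8, -0.3]
grip_width: 0.0005
grasp_force: 0.0
time_s: 18.6
tool_pos: [0.5375, -0.0173, 0.2695]
tool_rot: [-180.0, 0.0, 90.1]
force: [0.6, -0.1, 1.4]
grip_width: 0.0006
grasp_force: 0.0
big 30341 [0.55 0.  ] 0.0301 0.3542
small 12856 [0.611 0.   ] 0.0181 0.3602
top 75274 [0.5695 0.0011] 0.0745 0.3542
[ 0.53754923 -0.01734343  0.26945262]
```

View pics/w4.png

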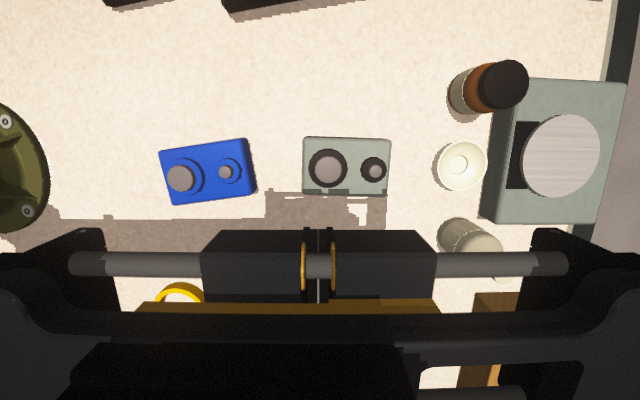

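The larger button's top face is at (328,168) and the smaller one's at (376,171).

Run:
```python
from h import *
c=ld('wrist');P=cloud(c);z=P[...,2]
print(P[168,328],P[171,376])
for nm,(x,y),r,a in(('big',P[168,328,:2],.03,.0605),('small',P[171,376,:2],.018,.056),('top',(.575,0),.09,.036)):
    m=(np.hypot(P[...,0]-x,P[...,1]-y)<r)&(z>a)&(z<.075); q=P[m]
    cc,rad=cv2.minEnclosingCircle(q[:,:2].astype(np.float32)); print(nm,len(q),q.mean(0).round(4),np.round(cc,4),round(rad,4),np.percentile(q[:,2],[10,50,90]).round(4))
```

```text
[0.55069692 0.00356023 0.06099227] [6.12142425e-01 9.72566089e-05 6.19014744e-02]
big 454 [0.5504 0.0016 0.0615] [0.5502 0.0014] 0.0172 [0.0607 0.0614 0.0624]
small 149 [6.107e-01 3.000e-04 6.060e-02] [ 6.112e-01 -3.000e-04] 0.009 [0.0592 0.0609 0.0619]
top 4954 [0.5745 0.0029 0.0447] [0.5752 0.001 ] 0.0697 [0.0382 0.0397 0.0607]
```

The big button is at (0.5503, 0.0015) with its top at z≈0.061. It is 61 mm from the small one, as it should be.

```bash
python3 -m jog '[[0,0.97,0.64,0,0],[0,0,0,1,0],[0,0,0,1,0],[0,0,0,1,0],[0,0,0,1,0],[0,0,0,1,0],[0,0,0,1,0],[0,0,0,1,0],[0,0,0,1,0],[0,0,0,0.6,0],[0,0,0,0,0],[0,0,0,0,0]]'
python3 -m jog '[[0,0,0,0.2,0],[0,0,0,0.2,0],[0,0,0,0.2,0],[0,0,0,0.1,0],[0,0,0,0.1,0],[0,0,0,0,0],[0,0,0,0,0]]'
```

```text
time_s: 19.65
tool_pos: [0.551, 0.0017, 0.0983]
tool_rot: [180.0, 0.0, 90.1]
force: [-0.2, 0.6, 0.9]
grip_width: 0.0002
grasp_force: 0.0
time_s: 20.23
tool_pos: [0.5505, 0.0015, 0.0816]
tool_rot: [-180.0, -0.0, 90.0]
force: [0.5, -0.5, -0.0]
grip_width: 0.0004
grasp_force: 0.0
```

Just above contact. I'll press slowly.

```bash
python3 -m jog '[[0,0,0,0.1,0],[0,0,0,0.1,0],[0,0,0,0,0],[0,0,0,0,0]]'
python3 -m jog '[[0,0,0,0.1,0],[0,0,0,0.1,0],[0,0,0,0,0],[0,0,0,0,0]]'
```

```text
time_s: 20.57
tool_pos: [0.5509, 0.0015, 0.078]
tool_rot: [180.0, -0.0, 90.0]
force: [-0.3, 0.3, 2.5]
grip_width: 0.0006
grasp_force: 1.6
time_s: 20.9
tool_pos: [0.5509, 0.0015, 0.075]
tool_rot: [180.0, -0.0, 90.0]
force: [-3.4, -0.1, 11.6]
grip_width: 0.0003
grasp_force: 6.0
```

```bash
python3 -m jog '[[0,0,0,0.07,0],[0,0,0,0,0],[0,0,0,0,0],[0,0,0,0,0]]'
```

```text
time_s: 21.23
tool_pos: [0.551, 0.0015, 0.0748]
tool_rot: [180.0, -0.1, 90.0]
force: [-6.6, -0.4, 20.6]
grip_width: 0.001
grasp_force: 10.3
```

The position has stalled while the force rose to 20 N, so the button is fully down. I'll release it and move clear.

```bash
python3 -m jog '[[0,0,0,-0.3,0],[0,0,0,-0.5,0],[0,0,0,-1,0],[0,0,0,-1,0],[0,0,0,-1,0],[0,0,0,-1,0],[0,0,0,-1,0],[0,0,0,-1,0],[0,0,0,-1,0],[0,0,0,-1,0],[0,0,0,0,0],[0,0,0,0,0]]'
python3 -m jog '[[0,-1,0,0,0],[0,-1,0,0,0],[0,0,0,0,0],[0,0,0,0,0],[0,0,0,0,0],[0,0,0,0,0]]'
python3 - <<'E'
from h import *
c=grab('wrist');P=cloud(c);z=P[...,2]
for nm,(x,y),r,a in(('big',(.5505,.0015),.03,.054),('small',(.611,0),.018,.054)):
    m=(np.hypot(P[...,0]-x,P[...,1]-y)<r)&(z>a)&(z<.075); q=P[m]
    print(nm,len(q),np.percentile(q[:,2],[50,90]) if len(q) else '')
s=grab('scene'); cv2.imwrite('pics/end.png',s['color'][130:330,180:500,::-1].repeat(2,0).repeat(2,1))
E
```

```text
time_s: 22.23
tool_pos: [0.5509, 0.0015, 0.2491]
tool_rot: [179.9, -0.0, 90.0]
force: [-0.7, -0.5, -0.9]
grip_width: 0.0005
grasp_force: 0.0
time_s: 22.73
tool_pos: [0.5502, -0.0372, 0.2475]
tool_rot: [-179.9, -0.0, 90.1]
force: [0.7, -0.5, 0.9]
grip_width: 0.0
grasp_force: 0.0
big 700 [0.06117371 0.06211359]
small 180 [0.06092269 0.06199307]
```

View pics/end.png

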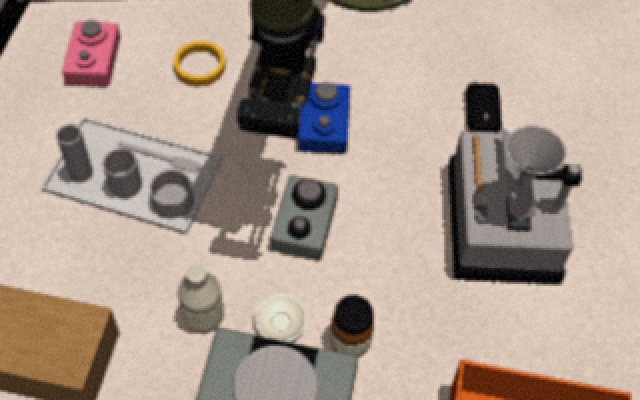

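The button is back up at z=0.061 (crop (309,192)), the scene is undisturbed and the arm is clear.

```bash
python3 -c "
from cell import env
print(env.sign_off())"
```

```text
the job is handed in; nothing more can be done
None
```

The job is handed in at about 23 s: I pointed about 2.5 cm above the tall cup's mouth and then the funnel's, each for over two seconds, then pressed the larger button fully down; it came back up, and the arm ended clear with nothing else moved.

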